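Line up the macro lenses by height on the lens board

ROBOT

A 6-joint arm with a two-finger parallel gripper is mounted at the origin on the work surface. World frame = base frame: x ahead of the robot, y to its left, z up, the work surface at z = 0. Lengths are in m, angles in rad, forces in N, time in s.
With the tool pointing down it reaches from about 0.35 to 0.875 m from the base axis. Payload 4.2 kg.
Tool frame: the origin (TCP) lies midway between the tips of the shut fingers; the grasp point (between the pads) lies bot.hold_point_z behind it (bot.hold_point_z is the distance from the TCP to the grasp point, in m); z points along the fingers, y is the line along which they close (so a half turn about z gives the same grasp; the last joint's range is limited). The gripper opens to 85 mm and grips with 20 to 120 N. Pads are 22 mm wide; open, the fingers measure 114 mm over their backs; the gripper's body (76 mm by 85 mm) begins 54 mm behind the grasp point. The pads swing forward as they close: fully open they stand 13 mm farther back than shut.
Start: joints at [-0.966, 0.385, 0.008, 0, -1.194, -0.259], TCP at [0.212, -0.588, 0.231] pointing down, gripper open.
Joint ranges: [-3.14, 3.14], [-1.21, 2.06], [-1.07, 1.41], [-3.16, 2.05], [-2.99, -0.16], [-3.1, 3.1]. Speed limits (rad/s): [2.79, 2.79, 3.14, 3.14, 3.14, 3.14].

INTERFACE

Orientations are given as a 3x3 rotation matrix whose columns are the frame's x, y, z axes.
In Python, from bench import bot, inverse_kinematics, cams, workorder gives the robot as it stands. Calls block until the motion is done:
- bot.move_to(position, orientation): joint-space move of the TCP to a pose.
- bot.servo_line(position, ori=None, velocity=0.15, f_stop=None): straight line of the TCP; ori=None keeps the orientation; velocity is the mean speed in m/s. With f_stop (N) it stops when the force on the tool has changed by that much, and returns True; else False.
- bot.move_joints(angles): joint-space move.
- bot.move_gripper(opening, squeeze=None): finger opening in m; squeeze is the grip in N (None keeps the last); returns when the fingers have stopped.
- bot.wait(seconds).
- inverse_kinematics(position, orientation): joint angles nearest the present ones, or None.
- bot.get_obs(): the state.
- cams.snapshot(name): name is "scene" or "side" or "wrist"; returns a dict with "image" (420x560x3 uint8, red, green, blue), "camera_matrix" (3x3 intrinsics, pixels), "rvec" (rotation vector, rad) and "tvec" (3), from world to camera coordinates, as OpenCV has them. Camera axes: x right, y down, z forward; pixel columns grow to the right and rows downward; lengths in m; the calibration is good to about 2 mm. A picture is of the moment at which its call begins. There is no depth.
A pose or a line that the arm cannot do raises bot.Unreachable and nothing moves.
- workorder.job_done(): hands the job in; it is judged then, once.
The state is a dict: "time": time; "joint_positions": joint angles; "dq": joint speeds; "effort": joint torques, N m; "ee_pos": TCP position; "tcp_rot": TCP orientation; "contact_force": force on the tool from outside, world axes, zero at the start; "ft_torque": the same for the moment, N m; "grip_width": finger opening in m; "grasp_force": force on a finger pad.
Only numpy, scipy, OpenCV 4.12 (cv2) and the standard library are available. Lean on these libraries where they do the work, as an engineer would, in place of code of your own. Each camera call takes 0.05 s, during which the arm holds its last target. There are 200 camera calls.

TASK

Get the lenses ready for the macro session: stand the four lenses upright on the four round white marks of the lens board, each centred on its own mark, in order of height with the shortest next to the brass knob and the tallest at the other end. Set them down gently without tipping or dropping any, and leave the beetle specimen where it stands.

Things in the scene. Friction and masses are not known exactly. Their poses are not given: they have to be found in the camera images.
- lens_red: Macro lens, a plain black upright cylinder 34 mm in diameter and 40 mm tall with a red ring round its glass top and a red band near the top; stands loose on its flat base. Origin: centre of the underside, z up along the barrel (round, so yaw does not matter).
- lens_yellow: Macro lens, a plain black upright cylinder 40 mm in diameter and 54 mm tall with a yellow ring round its glass top and a yellow band near the top; stands loose on its flat base. Origin: centre of the underside, z up along the barrel (round, so yaw does not matter).
- lens_green: Macro lens, a plain black upright cylinder 46 mm in diameter and 68 mm tall with a green ring round its glass top and a green band near the top; stands loose on its flat base. Origin: centre of the underside, z up along the barrel (round, so yaw does not matter).
- lens_blue: Macro lens, a plain black upright cylinder 52 mm in diameter and 82 mm tall with a blue ring round its glass top and a blue band near the top; stands loose on its flat base. Origin: centre of the underside, z up along the barrel (round, so yaw does not matter).
- mark_a: Round white mark, 60 mm in diameter and 2 mm thick, fixed on the black lens board (board 85 x 440 mm, 12 mm thick, lying roughly along world y); the first of four alike in a straight row, 80 mm apart, counted from the board's -y end (a, b, c, d). Origin: centre of its underside, 12 mm above the table; its top face is 14 mm above the table. Its y axis runs along the row, from a towards d; its x axis across the board.
- mark_b: Round white mark, 60 mm in diameter and 2 mm thick, fixed on the black lens board (board 85 x 440 mm, 12 mm thick, lying roughly along world y); the second of four alike in a straight row, 80 mm apart, counted from the board's -y end (a, b, c, d). Origin: centre of its underside, 12 mm above the table; its top face is 14 mm above the table. Its y axis runs along the row, from a towards d; its x axis across the board.
- mark_c: Round white mark, 60 mm in diameter and 2 mm thick, fixed on the black lens board (board 85 x 440 mm, 12 mm thick, lying roughly along world y); the third of four alike in a straight row, 80 mm apart, counted from the board's -y end (a, b, c, d). Origin: centre of its underside, 12 mm above the table; its top face is 14 mm above the table. Its y axis runs along the row, from a towards d; its x axis across the board.
- mark_d: Round white mark, 60 mm in diameter and 2 mm thick, fixed on the black lens board (board 85 x 440 mm, 12 mm thick, lying roughly along world y); the fourth of four alike in a straight row, 80 mm apart, counted from the board's -y end (a, b, c, d). Origin: centre of its underside, 12 mm above the table; its top face is 14 mm above the table. Its y axis runs along the row, from a towards d; its x axis across the board.
- brass_knob: Brass-coloured round knob, 32 mm in diameter and 23 mm tall, fixed on the lens board beyond one end mark, 70 mm from that mark's centre. It may be at either end (beside mark a or beside mark d); a like knob in grey is at the other end. Origin: centre of its underside, 12 mm above the table.
- specimen: Loose beetle specimen on a pale wooden block 40 x 40 x 18 mm (27 mm tall with the beetle), standing among the lenses. Leave it alone. Origin: centre of the underside, z up.

How it is judged:
At the end, for the whole second after the job is handed in: Counted from the mark next to the brass knob, the red, yellow, green and blue lens (40, 54, 68, 82 mm tall) stand in that order on the four marks, each within 13 mm of its mark's centre, resting on the mark, upright within 0.08 rad, and at rest (under 0.02 m/s and 0.2 rad/s) (((horizontal distance between brass_knob and mark_a below 0.1 m and horizontal distance between lens_red and mark_a below 0.013 m and z of lens_red in the frame of mark_a between -0.002 and 0.006 m and horizontal distance between lens_yellow and mark_b below 0.013 m and z of lens_yellow in the frame of mark_b between -0.002 and 0.006 m and horizontal distance between lens_green and mark_c below 0.013 m and z of lens_green in the frame of mark_c between -0.002 and 0.006 m and horizontal distance between lens_blue and mark_d below 0.013 m and z of lens_blue in the frame of mark_d between -0.002 and 0.006 m) or (horizontal distance between brass_knob and mark_d below 0.1 m and horizontal distance between lens_red and mark_d below 0.013 m and z of lens_red in the frame of mark_d between -0.002 and 0.006 m and horizontal distance between lens_yellow and mark_c below 0.013 m and z of lens_yellow in the frame of mark_c between -0.002 and 0.006 m and horizontal distance between lens_green and mark_b below 0.013 m and z of lens_green in the frame of mark_b between -0.002 and 0.006 m and horizontal distance between lens_blue and mark_a below 0.013 m and z of lens_blue in the frame of mark_a between -0.002 and 0.006 m)) and angle between each of lens_red, lens_yellow, lens_green, lens_blue's own z axis and vertical below 0.08 rad and linear speed of each of lens_red, lens_yellow, lens_green, lens_blue below 0.02 m/s and angular speed of each of lens_red, lens_yellow, lens_green, lens_blue below 0.2 rad/s); the robot touches nothing.
It fails at once if the beetle specimen is pushed more than 20 mm from its place or tipped (distance of specimen from where it was at the start of the episode above 0.02 m or angle between specimen's own z axis and vertical above 0.5 rad).
It fails at once if a lens is tipped over (angle between any of lens_red, lens_yellow, lens_green, lens_blue's own z axis and vertical above 0.9 rad).
It fails at once if a lens is dropped (falls freely, touching nothing, faster than 0.6 m/s) ((linear speed of lens_red above 0.6 m/s and contact force between lens_red and anything else below 0.02 N) or (linear speed of lens_yellow above 0.6 m/s and contact force between lens_yellow and anything else below 0.02 N) or (linear speed of lens_green above 0.6 m/s and contact force between lens_green and anything else below 0.02 N) or (linear speed of lens_blue above 0.6 m/s and contact force between lens_blue and anything else below 0.02 N)).
It also fails if it takes over 109 s, if anything falls off the work surface, if the arm or the gripper's body presses on something with over 40 N, if the wrist force passes 120 N, or if a joint passes its speed limit or range.

## Working session

There is one attempt and no reset: what is moved stays moved. The work goes in short steps, each a Python script; the robot and the scene stay as the last script left them, time stands still between calls to the robot, and variables do not carry over. Pictures are saved under pics/ and viewed, at most 14 in all, crops included, and the job is handed in when it is done.

```bash
mkdir -p pics; ls
python3 - <<'E'
from bench import bot,cams
import cv2,numpy as np
for n in("scene","side"):
    s=cams.snapshot(n); cv2.imwrite(f"pics/{n}0.png",s["image"][...,::-1])
    R=cv2.Rodrigues(np.array(s["rvec"]))[0]; print(n,s["camera_matrix"],-R.T@np.array(s["tvec"]).ravel(),R[2])
o=bot.get_obs();print(o["time"],o["ee_pos"],o["grip_width"],bot.hold_point_z)
E
```

```text
pics
scene [[405.54725607   0.         283.60933284]
 [  0.         405.54725607 216.18200228]
 [  0.           0.           1.        ]] [1.01835009 0.60545288 0.61434735] [-0.49067828 -0.63570498 -0.59591442]
side [[389.1702638    0.         283.43651445]
 [  0.         389.1702638  213.27371268]
 [  0.           0.           1.        ]] [0.27712563 0.34587364 0.61072171] [ 0.40308631 -0.47509665 -0.78217939]
0.1 [ 0.21169663 -0.58752396  0.23036129] 0.08512595990496058 0.0187
```

View pics/scene0.png

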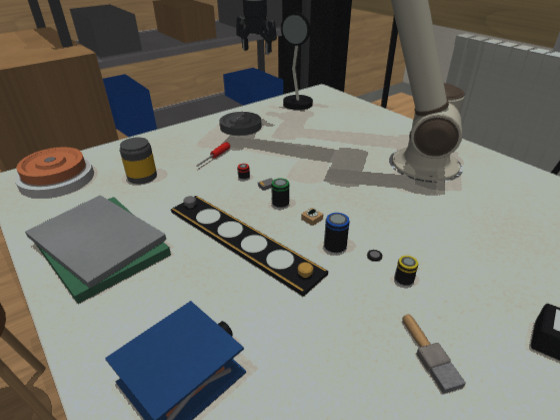

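View pics/side0.png

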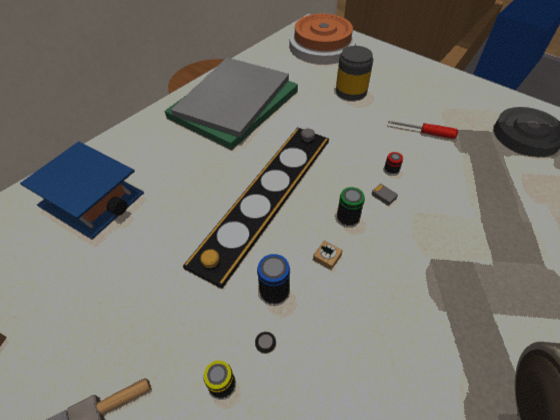

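The brass knob is at the near end: scene (305,270), side (210,258). In the side view the lenses are at yellow (219,376), blue (274,270), green (351,198) and red (395,160), with the specimen at (328,253). Next I'll measure them from both cameras.

```bash
cat > h.py <<'E'
from bench import bot,cams,inverse_kinematics
import cv2,numpy as np
HT=dict(red=.040,yellow=.054,green=.068,blue=.082); DI=dict(red=.034,yellow=.040,green=.046,blue=.052)
def ray(s,px):
    R=cv2.Rodrigues(np.array(s["rvec"],float))[0]; t=np.array(s["tvec"],float).ravel()
    return -R.T@t, R.T@np.linalg.solve(s["camera_matrix"],[px[0],px[1],1.])
def onz(s,px,z):
    c,d=ray(s,px); return (c+d*(z-c[2])/d[2])
def tri(rs):
    A=0;b=0
    for c,d in rs:
        d=d/np.linalg.norm(d);P=np.eye(3)-np.outer(d,d);A=A+P;b=b+P@c
    return np.linalg.solve(A,b)
HUE=dict(red=(172,8),yellow=(24,36),green=(50,85),blue=(100,125))
def mask(im,col):
    h,s,v=cv2.split(cv2.cvtColor(im,cv2.COLOR_RGB2HSV)); lo,hi=HUE[col]
    m=(h>=lo)&(h<=hi) if lo<hi else (h>=lo)|(h<=hi)
    return (m&(s>120)&(v>50)).astype(np.uint8)
def blob(m,px,r):
    """centre of hull of mask pixels within r of px"""
    yy,xx=np.nonzero(m); k=np.hypot(xx-px[0],yy-px[1])<r
    if k.sum()<8: return None
    M=cv2.moments(cv2.convexHull(np.c_[xx[k],yy[k]].astype(np.int32)))
    return np.array([M["m10"]/M["m00"],M["m01"]/M["m00"]])
E
python3 - <<'E'
from h import *
S=cams.snapshot("scene");D=cams.snapshot("side")
L=dict(red=((244,170),(395,160)),yellow=((407,265),(219,376)),green=((281,188),(351,198)),blue=((337,221),(274,270)))
for c,(a,b) in L.items():
    pa=blob(mask(S["image"],c),a,20);pb=blob(mask(D["image"],c),b,24)
    p=tri([ray(S,pa),ray(D,pb)]);h=HT[c]-.003
    print(c,pa.round(1),pb.round(1),p.round(4),onz(S,pa,h).round(4)[:2],onz(D,pb,h).round(4)[:2])
def white(s,px):
    g=s["image"].min(2)>130
    n,l,st,ce=cv2.connectedComponentsWithStats(g.astype(np.uint8)); i=l[px[1],px[0]];return ce[i],st[i,4]
for a,b in (((208,216),(294,157)),((230,229),(275,181)),((254,243),(255,206)),((280,259),(233,235))):
    (pa,na),(pb,nb)=white(S,a),white(D,b);print("mark",na,nb,onz(S,pa,.014).round(4)[:2],onz(D,pb,.014).round(4)[:2])
print("brass",onz(S,(305,268),.03),onz(D,(210,257),.03)); print("grey",onz(D,(308,133),.03))
print("spec",onz(S,(313,214),.018),onz(D,(328,252),.018)); print("eraser",onz(D,(385,193),.01),"disc",onz(D,(265,341),.01),onz(D,(354,72),.08))
E
```

```text
red [243.  167.9] [394.5 159. ] [ 0.4886 -0.2707  0.0326] [ 0.4926 -0.2641] [ 0.487  -0.2661]
yellow [407.6 264. ] [217.7 376. ] [0.4519 0.2829 0.046 ] [0.457  0.2854] [0.4502 0.2838]
green [280.4 184.2] [351.7 197.8] [ 0.4862 -0.0968  0.0622] [ 0.4888 -0.0934] [ 0.4851 -0.0946]
blue [337.1 221.5] [273.1 269.7] [0.493  0.1174 0.0741] [0.4977 0.1214] [0.4909 0.1197]
mark 252 377 [ 0.6723 -0.1519] [ 0.671  -0.1512]
mark 292 439 [ 0.6568 -0.0735] [ 0.6553 -0.0729]
mark 333 519 [0.6419 0.0052] [0.6405 0.0053]
mark 387 620 [0.6265 0.0833] [0.625  0.0838]
brass [0.61229913 0.15097907 0.03      ] [0.61199171 0.15069637 0.03      ]
grey [ 0.68421087 -0.22204213  0.03      ]
spec [0.46419055 0.00705383 0.018     ] [0.4634657  0.00258171 0.018     ]
eraser [ 0.46086061 -0.19387205  0.01      ] disc [0.44430548 0.19500913 0.01      ] [ 0.70299185 -0.42606579  0.08      ]
```

```bash
cat >> h.py <<'E'
POS=dict(red=(.4886,-.2707),yellow=(.4519,.2829),green=(.4862,-.0968),blue=(.493,.1174))
MK=dict(blue=(.6717,-.1516),green=(.6561,-.0732),yellow=(.6412,.0053),red=(.6258,.0836))
GZ=dict(red=.023,yellow=.028,green=.038,blue=.046)
bx=np.array([.9815,.191,0]); z=np.array([0,0,-1.])
def ori(sg): y=sg*bx; return np.c_[np.cross(y,z),y,z]
def P(xy,zz): return np.array([xy[0],xy[1],zz])
def pick(c,R,xy=None):
    xy=xy or POS[c]; g=GZ[c]-bot.hold_point_z
    bot.move_gripper(.085); bot.move_to(P(xy,.17),R)
    bot.servo_line(P(xy,g),R,.12); bot.move_gripper(DI[c]-.004,40)
    o=bot.get_obs(); print(c,"grip",round(o["grip_width"],4),o["grasp_force"],"t",round(o["time"],2),flush=True)
    bot.servo_line(P(xy,g+.13),R,.12); o=bot.get_obs(); print(" lifted",round(o["grip_width"],4),o["grasp_force"],np.round(o["contact_force"],2))
def place(c,R,off=(0,0)):
    xy=np.array(MK[c])+off; g=GZ[c]-bot.hold_point_z+.014
    bot.move_to(P(xy,g+.125),R); bot.servo_line(P(xy,g+.010),R,.12)
    hit=bot.servo_line(P(xy,g-.003),R,.02,f_stop=4); print(" down",hit,round(bot.get_obs()["ee_pos"][2]-g,4))
    bot.move_gripper(DI[c]+.022); bot.servo_line(P(xy,max(g+.10,.15)),R,.15); print(" t",bot.get_obs()["time"],flush=True)
E
python3 - <<'E'
from h import *
for sg in(1,-1):
    for c in HT:
        for xy in(POS[c],MK[c]):
            q=inverse_kinematics(P(xy,.17),ori(sg)); print(sg,c,None if q is None else np.round(q,2))
E
```

```text
1 red [-0.22  0.33 -0.25  0.   -1.   -2.73]
1 red [ 0.39  0.44 -0.06  0.   -1.07  2.95]
1 yellow [ 0.86  0.28 -0.31  0.   -0.98  2.47]
1 yellow [ 0.26  0.46 -0.04  0.   -1.08  3.07]
1 green [ 0.13  0.22 -0.39  0.   -0.95 -3.08]
1 green [ 0.13  0.49  0.02  0.   -1.1  -3.08]
1 blue [ 0.55  0.24 -0.37  0.   -0.96  2.78]
1 blue [ 0.01  0.53  0.1   0.   -1.13 -2.96]
-1 red [-0.22  0.33 -0.25  0.   -1.    0.41]
-1 red [ 0.39  0.44 -0.06  0.   -1.07 -0.2 ]
-1 yellow [ 0.86  0.28 -0.31  0.   -0.98 -0.67]
-1 yellow [ 0.26  0.46 -0.04  0.   -1.08 -0.07]
-1 green [ 0.13  0.22 -0.39  0.   -0.95  0.06]
-1 green [ 0.13  0.49  0.02  0.   -1.1   0.06]
-1 blue [ 0.55  0.24 -0.37  0.   -0.96 -0.36]
-1 blue [ 0.01  0.53  0.1   0.   -1.13  0.18]
```

Run:
```python
from h import *
R=ori(-1); pick("red",R); 
if bot.get_obs()["grip_width"]>.031:
    place("red",R)
for n in("side","wrist"): cv2.imwrite(f"pics/{n}1.png",cams.snapshot(n)["image"][...,::-1])
```

```text
red grip 0.0329 39.739174246788025 t 4.04
 lifted 0.0328 39.74195659160614 [-0.19 -0.34 -0.1 ]
 down True 0.0004
 t 9.7
```

View pics/side1.png

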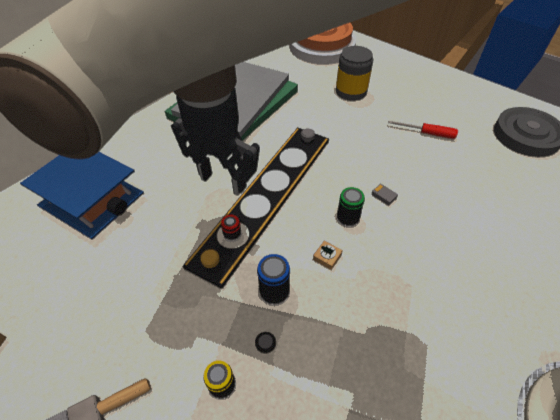

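View pics/wrist1.png

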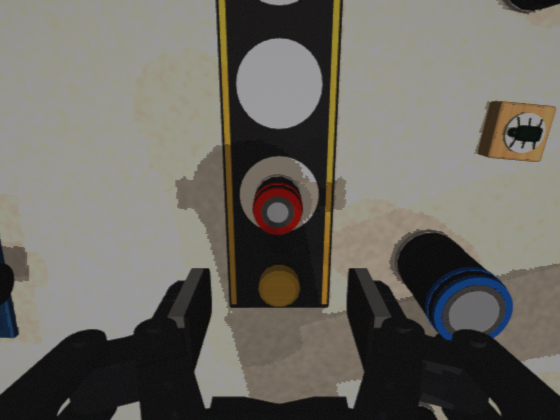

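Red (side 231,225) stands upright on the mark next to the brass knob, and the wrist view shows it centred (base near (278,195)). I'll carry on with the other three.

Run:
```python
from h import *
R=ori(-1)
for c in("yellow","green","blue"):
    pick(c,R)
    if bot.get_obs()["grip_width"]<DI[c]-.0035: print("MISSED");break
    place(c,R)
else: bot.move_to(P((.45,-.40),.3),R)
for n in("side","scene"): cv2.imwrite(f"pics/{n}2.png",cams.snapshot(n)["image"][...,::-1])
S=cams.snapshot("scene");D=cams.snapshot("side")
def proj(s,p): return cv2.projectPoints(np.array([p]),s["rvec"],s["tvec"],s["camera_matrix"],None)[0].ravel()
for c in HT:
    p=P(MK[c],.014+HT[c]-.005)
    pa,pb=[blob(mask(s["image"],c),proj(s,p),22) for s in(S,D)]
    if pa is not None and pb is not None: q=tri([ray(S,pa),ray(D,pb)]);print(c,q.round(4),"err",(q[:2]-MK[c]).round(4))
    else: print(c,pa,pb)
```

```text
yellow grip 0.0389 40.22562861442566 t 13.21
 lifted 0.0389 40.276599526405334 [ 0.87  0.6  -1.63]
 down True 0.0005
 t 18.675
green grip 0.0454 40.92258632183075 t 21.67
 lifted 0.0452 40.98807871341705 [-0.28 -0.42 -1.5 ]
 down True 0.0007
 t 26.525
blue grip 0.0512 41.86226785182953 t 29.58
 lifted 0.0512 42.00073778629303 [ 0.42 -0.38 -2.1 ]
 down True 0.0007
 t 34.8917
red [0.6271 0.0829 0.0468] err [ 0.0013 -0.0007]
yellow [0.6424 0.0051 0.061 ] err [ 0.0012 -0.0002]
green [ 0.6578 -0.0763  0.0743] err [ 0.0017 -0.0031]
blue [ 0.6726 -0.151   0.0886] err [0.0009 0.0006]
```

View pics/side2.png

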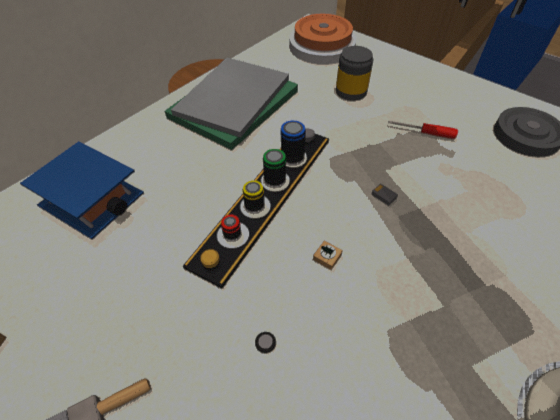

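View pics/scene2.png

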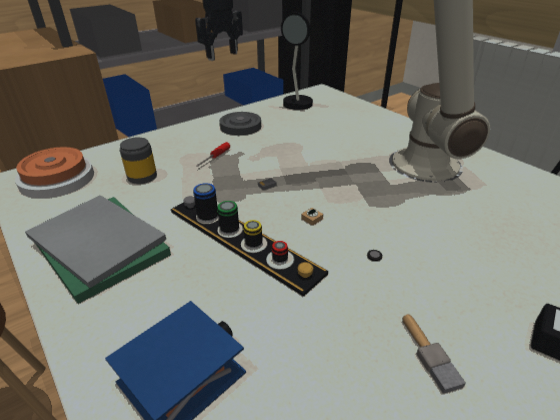

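All four lenses stand upright on their marks: red (side 231,225) next to the brass knob, then yellow, green and blue (292,140). Each is within 4 mm of its mark's centre, the specimen is still at (328,253), and the arm is clear.

```bash
python3 -c "
from bench import workorder
print(workorder.job_done())"
```

```text
the job is handed in; nothing more can be done
None
```

The job is handed in: red, yellow, green and blue stand in that order from the brass knob, each measured within 4 mm of its mark's centre, with the beetle specimen untouched and about 35 s used; no verdict came back.

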